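# Take a washed gun cup apart to dry

### The arm

A 6-joint arm with a two-finger parallel gripper is mounted at the origin on a cart in front of the work surface, level with it; the furniture and walls round the work are solid. World frame = base frame: x ahead of the robot, y to its left, z up, the work surface at z = 0. Lengths are in mm, angles in rad, forces in N, time in s.
With the tool pointing down it reaches from about 300 to 775 mm from the base axis. Payload 14.6 kg.
Tool frame: the origin (TCP) lies midway between the tips of the shut fingers; the grasp point (between the pads) lies 19 mm behind it; z points along the fingers, y is the line along which they close (so a half turn about z gives the same grasp; the last joint's range is limited). The gripper opens to 94 mm and grips with 3 to 60 N. Pads are 16 mm wide; open, the fingers measure 119 mm over their backs; the gripper's body (75 mm by 177 mm) begins 78 mm behind the grasp point.
Start: joints at [1.21, 0.3, 1.521, -0, 1.321, -0.067], TCP at [159.273, 526.423, 177.946] pointing down, gripper open.
Joint ranges: [-3.03, 3.03], [-0.79, 2.21], [0.23, 2.52], [-1.04, 4.18], [0, 3.07], [-2.55, 2.55]. Speed limits (rad/s): [2.22, 2.22, 2.57, 3.14, 3.14, 3.14].

### API

Orientations are given as [roll, pitch, yaw] about the fixed x, y, z axes, in that order (R = Rz(yaw) Ry(pitch) Rx(roll)).
In Python, from cell import manip gives the robot as it stands.
- The arm moves only by the shell command python3 -m creep 'ROWS' [OPENING] [FORCE]. ROWS is text: rows parted by semicolons, each of 6 numbers parted by spaces: the shift along the tool's x, y, z normalised to -1 to 1, where 1 is 4 cm, then the turn, a rotation vector about the tool's x, y, z normalised to -1 to 1, where 1 is pi rad. In form: dx dy dz ax ay az; .... A call has 1 to 20 rows; each row shifts and turns the commanded pose from where the row before left it, along the tool's axes as they then stand; what a row does not reach is not made up. A row lasts 1/8 s, in which the tool goes at most 62.5 mm and 10.7 degrees, less where a joint would pass 70% of its speed; a pose out of reach is approached as far as the arm can. A call with a number of a shift or a turn outside -1 to 1 is refused whole. A call with a gripper value outside its range is refused whole. OPENING is the closure, from 0 (fully open) to 1 (shut), set as the call begins (- or left out, the last holds). The fingers move at their own pace and stop on an object; FORCE is the grip in N (left out, the last holds). Time passes only in rows, so rows that do not move let the fingers close. It gives the time, the measured TCP pose, the force, the opening and the grip force at its end, in the units of the state.
- manip.read_state(): the state, without advancing time (a new reading comes with each control period).
- manip.camera(name): name is "side" or "top"; returns a dict with "color" (420x560x3 uint8, red, green, blue), "range_z" (420x560 float32, mm along the optical axis (not along the pixel's ray), 0 where there is no reading), "camera_matrix" (3x3 intrinsics, pixels), "T" (4x4, takes a point from camera to world coordinates). Camera axes: x right, y down, z forward; pixel columns grow to the right and rows downward; lengths in mm; the calibration is good to about 2 mm. A picture is of the moment at which its call begins.
- manip.sign_off(): hands the job in; it is judged then, once.
The state is a dict: "clock": time; "joints": joint angles; "qd": joint speeds; "effort": joint torques, N m; "eef_pos": TCP position; "eef_rot": TCP orientation; "wrist_force": force on the tool from outside, world axes, zero at the start; "moment": the same for the moment, N m; "finger_gap": finger opening in mm; "finger_force": force on a finger pad.
Only numpy, scipy, OpenCV 4.12 (cv2) and the standard library are available. Lean on these libraries where they do the work, as an engineer would, in place of code of your own. Each camera call takes 0.05 s, during which the arm holds its last target. There are 200 camera calls.

### The job

The washed spray-gun cup must dry in pieces before the next job. Take it apart from the top and leave every piece the way up it is now: the spout cap standing in the round parts dish, the locking ring over the drying peg and flat on its base, the strainer lid hanging fully home in the ring stand, and the empty cup standing flat inside the square drip tray. Do not tip the cup over on the way, and do not knock the small tin or the brass-coloured air cap aside.

Things in the scene. Friction and masses are not known exactly. Their poses are not given: they have to be found in the camera images.
- hard_cup: Black round open cup on the worktop, lowest of the 4 pieces stacked loose on one axis (each lifts straight up). 80 mm tall, 58 mm diameter at the rim, 55 near the bottom, wall 3; ribs out to 60 mm diameter at 8 to 56 mm height; flat foot 78 mm diameter, 6 thick, seen all round from above. Origin: centre of its underside, z up. 0.12 kg. Grip across the outside of the rim once empty.
- strainer_lid: Light grey lid with a basket below, one piece. Flange 60 mm diameter, 4 thick, rests on the cup rim; above, a cone, then a straight spout 18 mm diameter from 14 to 34 mm over the flange's underside: grip there. Below, a basket tapering from 48.6 to 36 mm diameter, 54 mm long. Origin: centre of the flange's underside, z up; at the start 80 mm above the cup's underside. 0.06 kg.
- locking_ring: Dark grey knurled ring, 68 mm outside, 16 mm tall: a skirt 12 mm tall (bore 63 mm) round the cup's rim and lid's flange, and at its top an inward lip 4 mm thick (bore 44 mm) resting on the flange. Grip across its outside. Origin: centre of the skirt's lower edge, z up; at the start 72 mm above the cup's underside. 0.04 kg.
- spout_cap: Small black cap sitting loose over the lid's spout, the top piece: a bell 28 mm diameter, 16 mm tall, open below (bore 21 mm, 12 deep), with a knob of 16 mm diameter on top; 28 mm tall in all. Origin: centre of its lower edge, on which it also stands, z up; at the start 102 mm above the cup's underside. 0.02 kg.
- drip_tray: Square stainless drip tray, 112 x 112 mm outside, rim 13 mm tall, with thin ribs on its floor; fixed. Place of the cup: inside it is 103 mm square and the cup's foot stands on the ribs 5.5 mm above the tray's underside. Origin: centre of its underside, z up.
- drying_peg: Stainless upright round peg of 16 mm diameter with a round top, 54 mm tall in all, on a disc base of 86 mm diameter and 6 mm thickness (a small 24 mm collar at the peg's root); fixed. Place of the locking ring: over the peg, lying on the base. Origin: centre of the base's underside, z up.
- ring_stand: Stainless stand: a ring on three thin rods over a disc base of 88 mm diameter; fixed. The ring is 66 mm outside and 52 mm inside diameter, its upper face 75 mm above the stand's underside. Place of the strainer lid: basket down through the ring, flange flat on the ring's upper face. Origin: centre of the base's underside, z up.
- parts_dish: Small round open stainless dish, 76 mm diameter at the rim, 62 mm at the bottom, 16 mm tall, flat floor 3 mm above its underside and about 56 mm across; fixed. Place of the spout cap. Origin: centre of its underside, z up.
- small_tin: Bystander: round lever-lid tin, 67 mm diameter, 79 mm tall, loose on the worktop. Origin: centre of its underside. Leave it where it stands.
- air_cap: Bystander: small spray-gun air cap, 34 mm diameter, 25 mm tall, brass-coloured top on a white knurled ring, loose on the worktop. Origin: centre of its underside. Leave it where it stands.

How it is judged:
By the outcome, as a careful person would: the job done as asked, in the order asked, and still so for the second after the job is handed in, with the robot touching nothing.
It also fails if it takes over 136 s, if anything falls off the work surface, if the arm or the gripper's body presses on something with over 40 N, if the wrist force passes 120 N, or if a joint passes its speed limit or range.

## Working session

There is one attempt and no reset: what is moved stays moved. The work goes in short steps, Python scripts to look and compute and a shell command to move; the robot and the scene stay as the last step left them, time stands still between calls to the robot, and variables do not carry over. Pictures are saved under pics/ and viewed, at most 17 in all, crops included, and the job is handed in when it is done.

```bash
ls; mkdir -p pics; python3 - <<'E'
from cell import manip
import cv2,numpy as np
print(manip.read_state())
for n in("top","side"):
    c=manip.camera(n); np.savez(f"pics/{n}0.npz",**c)
    cv2.imwrite(f"pics/{n}0.png",c["color"][:,:,::-1]); print(n,c["camera_matrix"],c["T"].round(3))
E
```

```text
pics
{'clock': 0.0, 'joints': array([ 1.21039899e+00,  3.00450512e-01,  1.52161135e+00,  8.28188406e-06,
        1.32071616e+00, -6.66149930e-02]), 'qd': array([ 0.00178908,  0.00099969,  0.00025319,  0.0003402 ,  0.00186194,
       -0.00030785]), 'effort': array([-7.48571620e-04, -5.31818676e+01, -3.52739418e+01,  7.08112679e-02,
        2.44912470e-02, -1.01363171e-04]), 'eef_pos': array([159.16404971, 526.14006986, 177.38484485]), 'eef_rot': array([-3.14041044e+00, -8.69093823e-05,  2.84780820e+00]), 'wrist_force': array([-0.28107528,  0.48583967, -0.42506315]), 'moment': array([-0.04053882, -0.00388081,  0.03137092]), 'finger_force': 0.0, 'finger_gap': 94.09977476572642}
top [[535.11855818   0.         276.82670039]
 [  0.         535.11855818 210.4178901 ]
 [  0.           0.           1.        ]] [[ 1.100000e-02 -9.930000e-01  1.200000e-01  3.710490e+02]
 [-1.000000e+00 -1.200000e-02 -8.000000e-03 -2.275000e+00]
 [ 1.000000e-02 -1.200000e-01 -9.930000e-01  1.384231e+03]
 [ 0.000000e+00  0.000000e+00  0.000000e+00  1.000000e+00]]
side [[534.29752832   0.         279.08839162]
 [  0.         534.29752832 203.08436458]
 [  0.           0.           1.        ]] [[-9.99000e-01 -3.20000e-02  4.20000e-02  4.81644e+02]
 [-5.20000e-02  4.28000e-01 -9.02000e-01  1.49432e+03]
 [ 1.10000e-02 -9.03000e-01 -4.29000e-01  7.98957e+02]
 [ 0.00000e+00  0.00000e+00  0.00000e+00  1.00000e+00]]
```

View pics/top0.png

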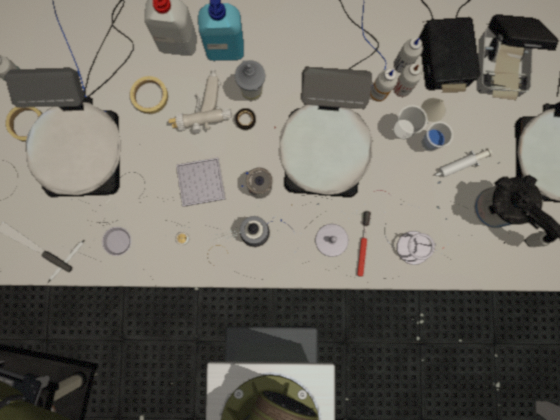

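View pics/side0.png

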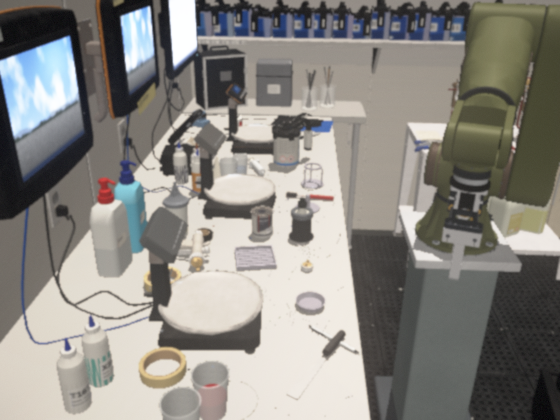

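The top view shows the cup stack at (254,232), tin (258,182), air cap (183,239), dish (117,241), tray (201,182), peg (331,240) and ring stand (413,246). The side view shows the stack at (302,222), with nothing in its way.

```bash
cat > h.py <<'E'
import numpy as np,cv2
def cloud(c):
    K=c["camera_matrix"];z=c["range_z"].astype(float);v,u=np.indices(z.shape)
    p=np.stack([(u-K[0,2])/K[0,0]*z,(v-K[1,2])/K[1,1]*z,z],-1)
    w=p@c["T"][:3,:3].T+c["T"][:3,3]; w[z==0]=np.nan; return w
def pix(c,p):
    q=np.linalg.inv(c["T"])@np.append(p,1); q=c["camera_matrix"]@q[:3]; return q[:2]/q[2]
def circ(p):
    from scipy.optimize import least_squares
    f=lambda a:np.hypot(p[:,0]-a[0],p[:,1]-a[1])-a[2]
    return least_squares(f,[*p[:,:2].mean(0),30],loss="soft_l1").x
E
python3 - <<'E'
from h import *
for n in("top","side"):
    c=dict(np.load(f"pics/{n}0.npz")); w=cloud(c)
    R=dict(top=dict(cup=(254,232),tin=(258,182),air=(183,239),dish=(117,241),tray=(201,182),peg=(331,240),stand=(413,246)),side=dict(cup=(302,222),tin=(262,220),air=(307,266),dish=(310,302),tray=(255,258),peg=(314,205),stand=(313,176)))[n]
    W=w.reshape(-1,3);t=W[(W[:,0]>320)&(W[:,0]<600)&(abs(W[:,1])<400)&(abs(W[:,2])<8)];print(n,"table z",np.median(t[:,2]))
    for k,(u,v) in R.items():
        q=w[v-30:v+31,u-30:u+31].reshape(-1,3); q=q[(q[:,2]>4)&(q[:,2]<150)]
        ctr=w[v,u][:2]; q=q[np.hypot(*(q[:,:2]-ctr).T)<85]
        print(k,len(q),"ctr",w[v,u].round(1))
        for lo,hi in((4,10),(10,20),(20,40),(40,60),(60,70),(70,80),(80,90),(90,100),(100,118),(118,135)):
            s=q[(q[:,2]>=lo)&(q[:,2]<hi)]
            if len(s)>3: print("  ",lo,hi,len(s),"min",s.min(0).round(0),"max",s.max(0).round(0),"med",np.median(s,0).round(1),"bbox ctr",((s.min(0)+s.max(0))/2).round(1))
    I=cv2.resize(c["color"][:,:,::-1],None,fx=4,fy=4,interpolation=cv2.INTER_CUBIC)
    if n=="top":
        cv2.imwrite("pics/tz.png",cv2.resize(c["color"][150:275,80:450,::-1],(800,270),interpolation=cv2.INTER_CUBIC))
    else: cv2.imwrite("pics/sz.png",cv2.resize(c["color"][150:320,220:345,::-1],(441,600),interpolation=cv2.INTER_CUBIC))
E
```

```text
top table z -0.4393593994850562
cup 806 ctr [471.8  40.8 120.3]
   4 10 189 min [407. -33.   4.] max [554. 120.  10.] med [455.4  27.4   5. ] bbox ctr [480.4  43.7   6.9]
   10 20 6 min [447.  11.  10.] max [470.  39.  15.] med [460.3  16.   10.6] bbox ctr [458.7  24.9  12.5]
   70 80 17 min [448.  11.  72.] max [500.  59.  80.] med [467.5  36.9  78.7] bbox ctr [473.9  34.8  76. ]
   80 90 415 min [448.  10.  81.] max [514.  79.  90.] med [479.8  42.6  86.2] bbox ctr [480.9  44.6  85.3]
   90 100 69 min [450.  13.  90.] max [511.  76.  96.] med [476.5  46.9  91.2] bbox ctr [480.2  44.2  92.8]
   100 118 39 min [468.  32. 105.] max [494.  56. 118.] med [479.6  45.6 115.3] bbox ctr [480.8  43.5 111.4]
   118 135 70 min [469.  31. 118.] max [493.  58. 135.] med [480.5  43.1 123.7] bbox ctr [481.3  44.5 126.5]
tin 986 ctr [599.6  34.4  76.2]
   4 10 146 min [533. -42.   4.] max [681. 114.  10.] med [586.3  37.1   5.2] bbox ctr [606.8  36.    6.9]
   10 20 29 min [570. -42.  10.] max [625.  62.  20.] med [585.    7.2  17.1] bbox ctr [597.6   9.9  15. ]
   20 40 79 min [571. -42.  20.] max
[... 5813 characters left out ...]
 -141.   40.] med [ 460.4 -148.2   32.2] bbox ctr [ 460.5 -147.6   30.1]
   40 60 18 min [ 454. -162.   41.] max [ 468. -141.   54.] med [ 461.  -148.4   46.8] bbox ctr [ 460.9 -151.9   47.2]
stand 76 ctr [ 440.6 -444.3   -1.4]
   4 10 31 min [ 415. -419.    4.] max [ 468. -362.    9.] med [ 445.  -381.2    5. ] bbox ctr [ 441.2 -390.1    6.6]
   20 40 5 min [ 449. -403.   21.] max [ 450. -392.   36.] med [ 449.7 -399.2   29.4] bbox ctr [ 449.6 -397.3   28.6]
   60 70 8 min [ 418. -400.   62.] max [ 474. -364.   70.] med [ 447.2 -393.5   68.5] bbox ctr [ 445.6 -381.8   65.7]
   70 80 27 min [ 414. -399.   70.] max [ 474. -370.   77.] med [ 443.6 -384.3   72.6] bbox ctr [ 443.8 -384.7   73.7]
```

```bash
python3 -m creep '0 0 -0.05 0 0 0.0508;0 0 -0.05 0 0 0.0508;0 0 -0.05 0 0 0.0508;0 0 -0.05 0 0 0.0508;0 0 -0.05 0 0 0.0508;0 0 -0.05 0 0 0.0508;0 0 -0.05 0 0 0.0508;0 0 -0.05 0 0 0.0508;0 0 0 0 0 0;0 0 0 0 0 0' 0.2
cat > st.py <<'E'
# remaining travel, in units of rows (tool x,y,z /40) to a world target given on the command line; look only
import sys,numpy as np
from cell import manip
from scipy.spatial.transform import Rotation as R
s=manip.read_state(); r=R.from_euler("xyz",s["eef_rot"])
print("t",round(s["clock"],2),"pos",s["eef_pos"].round(2),"rot",s["eef_rot"].round(4),"gap",s["finger_gap"].round(2),"ff",s["finger_force"].round(1),"F",s["wrist_force"].round(1),"M",s["moment"].round(2))
if len(sys.argv)>3:
    print("units",(r.inv().apply(np.array(sys.argv[1:4],float)-s["eef_pos"])/40).round(3), "turn",((R.from_euler("xyz",[np.pi,0,np.pi/2]).inv()*r).inv().as_rotvec()/np.pi).round(4))
E
python3 st.py 480.3 44.5 190
```

```text
clock: 1.35
eef_pos: [159.2, 526.3, 193.7]
eef_rot: [-3.141, 0.0, 1.575]
wrist_force: [0.3, -0.1, -0.1]
finger_gap: 75.1
finger_force: 0.0Traceback (most recent call last):
  File "st.py", line 6, in <module>
    print("t",round(s["clock"],2),"pos",s["eef_pos"].round(2),"rot",s["eef_rot"].round(4),"gap",s["finger_gap"].round(2),"ff",s["finger_force"].round(1),"F",s["wrist_force"].round(1),"M",s["moment"].round(2))
                                                                                                ^^^^^^^^^^^^^^^^^^^^^
AttributeError: 'float' object has no attribute 'round'
```

```bash
sed -i 's/s\["finger_gap"\].round(2)/round(s["finger_gap"],2)/;s/s\["finger_force"\].round(1)/round(s["finger_force"],1)/' st.py
python3 -m creep '-0.75 0.5 0 0 0 0;-0.75 0.5 0 0 0 0;-0.75 0.5 0 0 0 0;-0.75 0.5 0 0 0 0;-0.75 0.5 0 0 0 0;-0.75 0.5 0 0 0 0;-0.75 0.5 0 0 0 0;-0.75 0.5 0 0 0 0;-0.75 0.5 0 0 0 0;-0.75 0.5 0 0 0 0;-0.75 0.5 0 0 0 0;-0.75 0.5 0 0 0 0;-0.75 0.5 0 0 0 0;-0.75 0.5 0 0 0 0;-0.75 0.5 0 0 0 0;-0.75 0.5 0 0 0 0;0 0 0 0 0 0;0 0 0 0 0 0' 0.45 >/dev/null
python3 st.py 480.3 44.5 107
python3 - <<'E'
from h import *; from cell import manip
c=manip.camera("side");u,v=map(int,pix(c,[480,45,120]));print(u,v)
cv2.imwrite("pics/s1.png",cv2.resize(c["color"][v-60:v+60,u-60:u+60,::-1],(600,600),interpolation=cv2.INTER_CUBIC))
E
```

```text
t 3.6 pos [479.06  46.83 193.78] rot [-3.1412e+00 -1.0000e-04  1.5724e+00] gap 51.93 ff 0.0 F [-0.2 -0.7  0.8] M [-0.02  0.11  0.06]
units [-0.058  0.032  2.169] turn [-0.0001 -0.      0.0005]
302 200
```

View pics/s1.png

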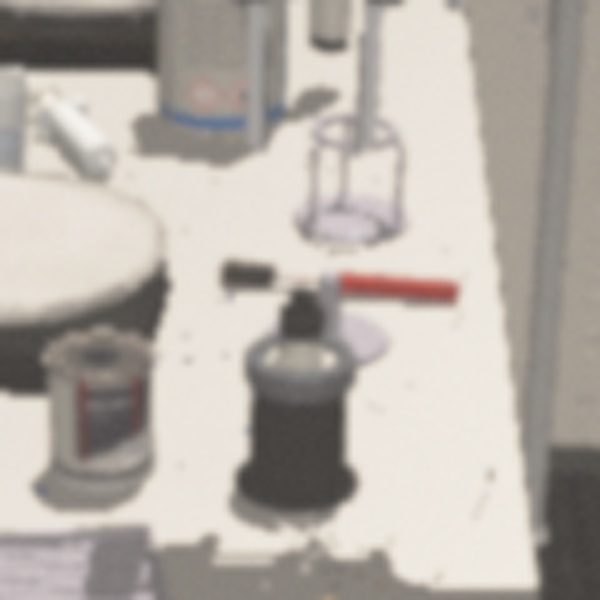

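View pics/tz.png

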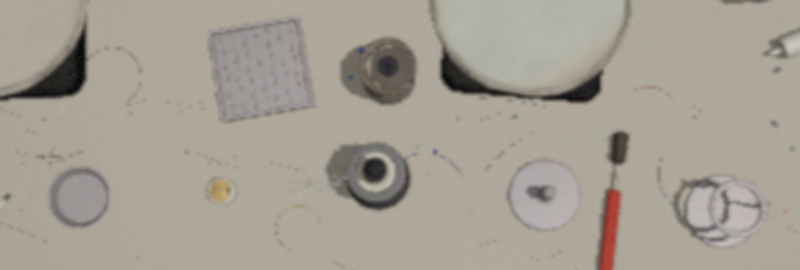

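The side crop shows the open fingers at crop (257,140) and (370,140), straddling the cap at (302,315). In the top crop, the tray is at (262,70), dish (80,197), peg (545,195) and stand (722,210), with the stand ring offset to the right.

```bash
python3 - <<'E'
from h import *; from cell import manip
c=dict(np.load("pics/side0.npz"))
print("TCP",pix(c,[479.06,46.83,194]),"seen ~",304.6)
for x in(479,480,481,482): print(x,pix(c,[x,45,124]))
w=cloud(c); g=c["color"].astype(float).mean(-1)
m=(w[...,2]>104)&(w[...,2]<134)&(abs(w[...,0]-480)<30)&(abs(w[...,1]-50)<30)
for v in range(195,216): 
    u=np.where(m[v])[0]; 
    if len(u): print(v,u.min(),u.max(),(u.min()+u.max())/2,w[v,u,2].mean().round(0))
# top: stack ring circle, stand ring circle
c=dict(np.load("pics/top0.npz")); w=cloud(c); W=w.reshape(-1,3)
def sel(x,y,r,lo,hi): return W[(np.hypot(W[:,0]-x,W[:,1]-y)<r)&(W[:,2]>lo)&(W[:,2]<hi)]
def disc(p,r,lo=0):  # best centre: maximise points in annulus by edge-balanced fit of hull
    h=cv2.convexHull(p[:,:2].astype(np.float32)); (a,b),R=cv2.minEnclosingCircle(h); return np.round([a,b,R],1), circ(h[:,0]).round(1)
for n,a in dict(ring=(480,44,36,82,94),cap=(480,44,22,104,132),foot=(480,44,44,3,12),stand=(446,-369,37,68,82),base=(446,-366,48,3,10),peg=(462,-154,12,42,60),pbase=(462,-154,46,4,9),dish=(453,397,41,9,20)).items():
    p=sel(*a); print(n,len(p),*disc(p),p.mean(0).round(1))
p=sel(446,-369,37,70,82);print("stand circ annulus",circ(p).round(1))
E
```

```text
TCP [303.32057533 178.03212785] seen ~ 304.6
479 [302.64335078 199.41579152]
480 [302.30868117 199.40526874]
481 [301.97402922 199.39474652]
482 [301.63939494 199.38422486]
198 300 304 302.0 130.0
199 300 304 302.0 129.0
200 300 304 302.0 126.0
201 299 306 302.5 120.0
202 298 306 302.0 118.0
203 298 306 302.0 117.0
204 298 306 302.0 115.0
205 298 306 302.0 112.0
206 298 306 302.0 109.0
207 299 305 302.0 106.0
208 304 304 304.0 104.0Traceback (most recent call last):
  File "<stdin>", line 16, in <module>
TypeError: disc() missing 1 required positional argument: 'r'
```

```bash
python3 - <<'E'
from h import *; from cell import manip
c=dict(np.load("pics/top0.npz")); W=cloud(c).reshape(-1,3)
def sel(x,y,r,lo,hi): return W[(np.hypot(W[:,0]-x,W[:,1]-y)<r)&(W[:,2]>lo)&(W[:,2]<hi)]
for n,a in dict(ring=(480,44,38,82,94),cap=(480,44,22,104,132),foot=(480,44,44,3,12),stand=(446,-369,39,68,82),base=(446,-366,48,3,10),peg=(462,-154,12,42,60),pbase=(462,-154,48,4,9),dish=(453,397,42,9,20)).items():
    p=sel(*a); h=cv2.convexHull(p[:,:2].astype(np.float32)); print(n,len(p),np.round(cv2.minEnclosingCircle(h)[0]+(cv2.minEnclosingCircle(h)[1],),1),circ(h[:,0]).round(1),p.mean(0).round(1))
print("stand annulus",circ(sel(446,-369,39,70,82)).round(1))
c=manip.camera("side"); W=cloud(c); m=(abs(W[...,0]-479)<70)&(abs(W[...,1]-47)<50)&(W[...,2]>185)&(W[...,2]<240)
for v in range(165,182):
    u=np.where(m[v])[0]; 
    if len(u): print(v,u, W[v,u,2].mean().round())
c=manip.camera("top"); W=cloud(c); m=(abs(W[...,0]-479)<70)&(abs(W[...,1]-47)<50)&(W[...,2]>140)
p=W[m]; print(len(p),p[:,2].max().round(), p[p[:,2]<300].mean(0))
E
```

```text
ring 459 [481.5  44.6  34.3] [481.2  44.3  33.4] [480.6  44.1  87.1]
cap 104 [481.4  44.4  13.8] [481.2  44.2  13.4] [480.4  44.1 120.4]
foot 88 [478.5  42.   41.9] [481.5  43.7  40.4] [461.3  32.3   5.7]
stand 230 [ 447.5 -367.5   36.1] [ 446.  -366.9   32.7] [ 446.8 -366.6   74. ]
base 505 [ 445.9 -366.    47.8] [ 447.6 -365.    45.5] [ 445.2 -364.2    5.8]
peg 32 [ 463.5 -154.9    7.7] [ 463.1 -154.7    7. ] [ 463.  -154.3   50.7]
pbase 492 [ 463.  -154.6   47.2] [ 462.5 -154.8   43.5] [ 463.5 -154.4    6.4]
dish 184 [453.6 396.5  37.8] [453.4 396.1  37.1] [454.7 402.6  13.6]
stand annulus [ 446.4 -366.3   29.4]
165 [292 293 294 295 315] 238.0
166 [292 293 294 295 314 315 316 317] 235.0
167 [292 293 294 295 314 315 316 317] 233.0
168 [292 293 294 295 314 315 316 317] 229.0
169 [293 294 295 313 314 315 316] 227.0
170 [294 295 313 314 315] 224.0
171 [313 314] 219.0
3847 554.0 [nan nan nan]<stdin>:12: RuntimeWarning: Mean of empty slice.
  ret = um.true_divide(
```

```bash
python3 -m creep '-0.06 0.073 0.4 0 0 0;0 0 0.4 0 0 0;0 0 0.4 0 0 0;0 0 0.4 0 0 0;0 0 0 0 0 0;0 0 0 0 0 0' >/dev/null
python3 st.py 482 44.4 107
python3 - <<'E'
from h import *; from cell import manip
c=manip.camera("side");print(pix(c,[482,44.4,130]))
cv2.imwrite("pics/s2.png",cv2.resize(c["color"][150:230,262:342,::-1],(600,600),interpolation=cv2.INTER_CUBIC))
E
```

```text
t 4.5 pos [482.58  44.12 130.31] rot [ 3.141  -0.      1.5711] gap 51.67 ff 0.0 F [ 0.5 -0.4 -0.4] M [-0.11  0.06 -0.06]
units [ 0.007 -0.015  0.583] turn [ 0.0002 -0.      0.0001]
[301.69982368 197.47860188]
```

View pics/s2.png

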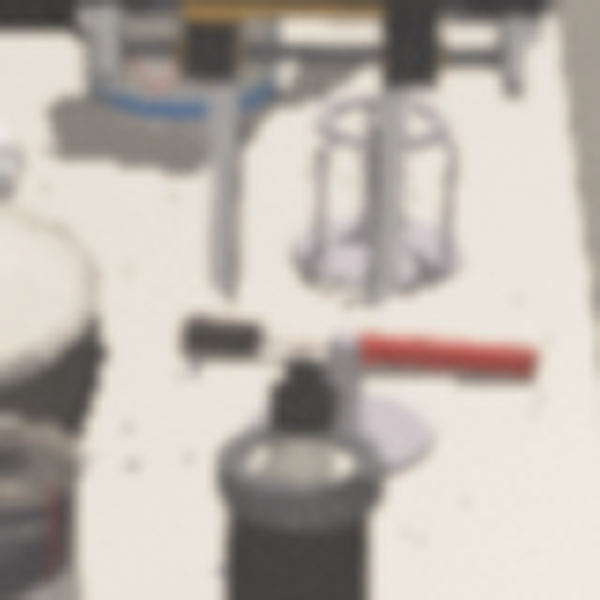

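The side crop shows the finger tips ending at crop (225,295) and (373,300), about 60 px (roughly 27 mm) above the cap's knob top at (302,362). That is higher than the TCP pose implies, so I'll check how the tips move with opening.

```bash
python3 -m creep '0 -0.01 0 0 0 0;0 0 0 0 0 0;0 0 0 0 0 0;0 0 0 0 0 0' 0.66 >/dev/null
python3 st.py 482 44.4 107
python3 - <<'E'
from h import *; from cell import manip
c=manip.camera("side");print(pix(c,[482,44.4,130]))
cv2.imwrite("pics/s3.png",cv2.resize(c["color"][150:230,262:342,::-1],(600,600),interpolation=cv2.INTER_CUBIC))
E
```

```text
t 5.05 pos [481.93  44.11 129.99] rot [3.1415 0.     1.571 ] gap 32.4 ff 0.0 F [-0.4  0.2  0.7] M [-0.09  0.03  0.02]
units [0.007 0.002 0.575] turn [0.     0.     0.0001]
[301.69982368 197.47860188]
```

View pics/s3.png

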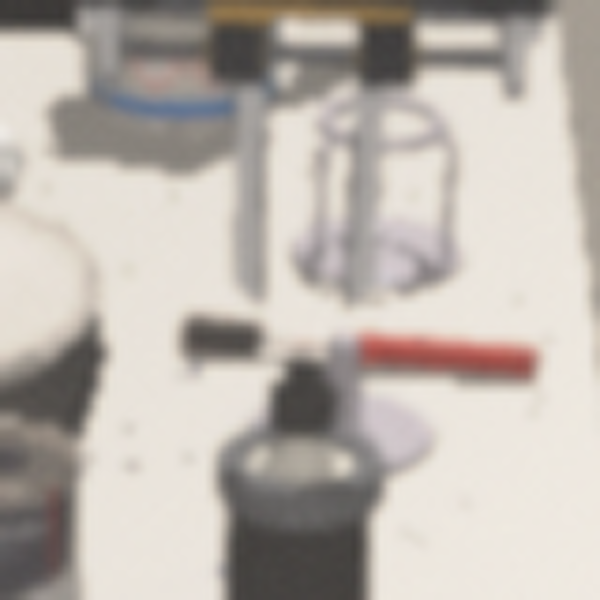

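The tips stay at crop y≈297 with the narrower gap, so the jaws are truly parallel. I'll check the fingers' 3D position by depth.

```bash
python3 - <<'E'
from h import *; from cell import manip
for n in("side","top"):
    c=manip.camera(n);W=cloud(c)
    if n=="side":
        print("pred body",pix(c,[482,44,227]))
        for v in range(150,194,3):
            for a,b in((290,299),(306,318)):
                p=W[v,a:b]; z=c["range_z"][v,a:b]; k=(p[:,1]>-60)&(p[:,1]<110)
                if k.any(): print(v,np.where(k)[0]+a,np.median(p[k],0).round(1))
    else:
        p=W[(abs(W[...,0]-480)<130)&(abs(W[...,1]-44)<130)&(W[...,2]>150)]
        for lo in range(150,560,30):
            s=p[(p[:,2]>=lo)&(p[:,2]<lo+30)]
            if len(s)>5: print(lo,len(s),s.min(0).round(),s.max(0).round())
E
```

```text
pred body [302.66077164 167.15135256]
150 [290 291 292 293 294 295 296 297 298] [508.1  68.9 288.2]
150 [306 307 308 309 310 311 312 313 314 315 316 317] [458.7  68.5 289.2]
153 [290 291 292 293 294 295 296 297] [509.2  64.8 277.4]
153 [310 311 312 313 314 315 316 317] [452.6  60.9 277.7]
156 [290 291 292 293 294 295 296 297 298] [507.4  77.2 272.8]
156 [306 307 308 309 310 311 312 313 314 315 316 317] [458.2  74.8 273.7]
159 [290 291 292 293 294 295 296 297] [508.5  80.4 265.2]
159 [310 311 312 313 314 315 316 317] [452.2  78.1 266.1]
162 [294 295 296 297] [503.   54.7 246.5]
162 [310 311 312 313] [457.1  54.4 247.7]
165 [294 295 296 297] [502.8  51.5 235.9]
165 [310 311 312 313] [456.8  54.5 238.6]
168 [295 296 297] [501.1  51.3 226.6]
168 [309 310 311 312 313] [457.8  55.7 229.7]
171 [294 295 296 297] [502.3  57.5 219.7]
171 [309 310 311 312] [459.   54.3 219.8]
174 [294 295 296 297] [502.1  55.1 209.3]
174 [309 310 311 312] [458.7  57.2 211.7]
177 [294 295 296 297] [501.9  53.3 199.2]
177 [309 310 311 312] [458.3  54.2 200.9]
180 [294 295 296 297] [501.7  53.5 189.8]
180 [309 310 311 312] [458.   52.5 190.9]
183 [294 295 296 297] [501.5  53.3 180.3]
183 [309 310 311 312] [457.6  54.8 182.3]
186 [294 295 296 297] [501.2  54.1 170.9]
186 [308 309 310 311 312] [458.7  53.1 171.8]
189 [295 296 297] [499.6  53.1 161. ]
189 [308 309 310 311] [459.9  53.3 162.4]
270 557 [435.  10. 270.] [570.  76. 300.]
300 62 [435.   9. 300.] [569.  73. 326.]
330 179 [442.  10. 336.] [453.  76. 356.]
360 18 [448.  28. 366.] [450.  57. 389.]
390 20 [428.  33. 391.] [449.  83. 420.]
420 459 [427. -18. 420.] [520. 102. 450.]
450 2165 [368. -18. 450.] [515. 102. 480.]
480 1315 [350. -18. 480.] [466. 100. 510.]
510 1742 [350. -16. 510.] [414.  97. 540.]
540 276 [350.   5. 540.] [366.  75. 549.]
```

Depth puts the true finger tips at z≈158 while the reported TCP z is 130, so the tips sit about 28 mm higher than reported. I'll descend with the camera as the check.

```bash
python3 -m creep '0 0 0.35 0 0 0;0 0 0.35 0 0 0;0 0 0.3 0 0 0;0 0 0.1 0 0 0;0 0 0.05 0 0 0;0 0 0 0 0 0;0 0 0 0 0 0' 0.45 >/dev/null
python3 st.py 482 44.4 79
cat > tip.py <<'E'
import sys
from h import *; from cell import manip
s=manip.read_state();X,Y,Z=s["eef_pos"]
c=manip.camera("side");W=cloud(c)
m=(abs(W[...,0]-X+2)<s["finger_gap"]/2+18)&(abs(W[...,1]-Y)<25)&(W[...,2]>Z-15)&(W[...,2]<Z+60)
for v in range(420):
    u=np.where(m[v])[0]
    if len(u): print(v,u,W[v,u,0].mean().round(),W[v,u,2].mean().round())
if len(sys.argv)>1:
    u,v=map(int,pix(c,[X,Y,Z+28])); cv2.imwrite(sys.argv[1],cv2.resize(c["color"][max(v-40,0):v+40,u-40:u+40,::-1],(600,600),interpolation=cv2.INTER_CUBIC)); print(u-40,v-40)
E
python3 tip.py pics/s4.png
```

```text
t 6.08 pos [482.09  44.11  84.26] rot [ 3.141 -0.     1.571] gap 51.74 ff 0.0 F [-0.6  0.1 -0.6] M [-0.08  0.02 -0.04]
units [ 0.007 -0.002  0.132] turn [ 0.0002 -0.      0.0001]
195 [290 291 292 293 311 313 315] 485.0 142.0
196 [290 291 292 293 311 312 313 314 315] 477.0 139.0
197 [290 291 292 293 311 312 313 314 315] 477.0 136.0
198 [290 291 292 293 300 301 302 303 304 311 312 313 314] 481.0 131.0
199 [290 291 292 293 300 301 302 303 304 311 312 313 314] 481.0 129.0
200 [290 291 292 293 300 301 302 303 304 311 312 313 314] 481.0 126.0
201 [290 291 292 293 299 300 301 302 303 304 305 306 311 312 313 314] 480.0 122.0
202 [290 291 292 293 298 299 300 301 302 303 304 305 306 311 312 313 314] 481.0 119.0
203 [291 292 293 298 299 300 301 302 303 304 305 311 312 313 314] 479.0 116.0
204 [292 293 298 299 300 301 302 303 304 305 306 311 312] 480.0 114.0
205 [298 299 300 301 302 303 304 305 306] 480.0 111.0
206 [298 299 300 301 302 303 304 305 306] 480.0 108.0
207 [296 298 299 300 301 302 303 304 305 306 307] 480.0 102.0
208 [293 294 295 296 297 298 299 300 301 302 303 304 305 306 307 308 309 310] 482.0 92.0
209 [292 293 294 295 296 297 298 299 300 301 302 303 304 305 306 307 308 309
 310 311] 482.0 89.0
210 [291 292 293 294 295 296 297 298 299 300 301 302 303 304 305 306 307 308
 309 310 311 312] 481.0 88.0
211 [291 292 293 294 295 296 297 298 299 300 301 302 303 304 305 306 307 308
 309 310 311 312 313] 480.0 88.0
212 [291 292 293 294 295 296 297 298 299 300 301 302 303 304 305 306 307 308
 309 310 311 312 313] 480.0 86.0
213 [291 292 293 294 295 296 297 298 299 300 301 302 303 304 305 306 307 308
 309 310 311 312 313] 480.0 85.0
214 [291 292 294 295 296 298 299 300 301 302 303 304 305 306 307 308 309 310
 311 312 313] 478.0 85.0
215 [291 292 293 310 311 313] 480.0 78.0
216 [291 292 311 312] 481.0 77.0
217 [292 309 310 311 312] 465.0 76.0
218 [310 311] 454.0 73.0
261 162
```

View pics/s4.png

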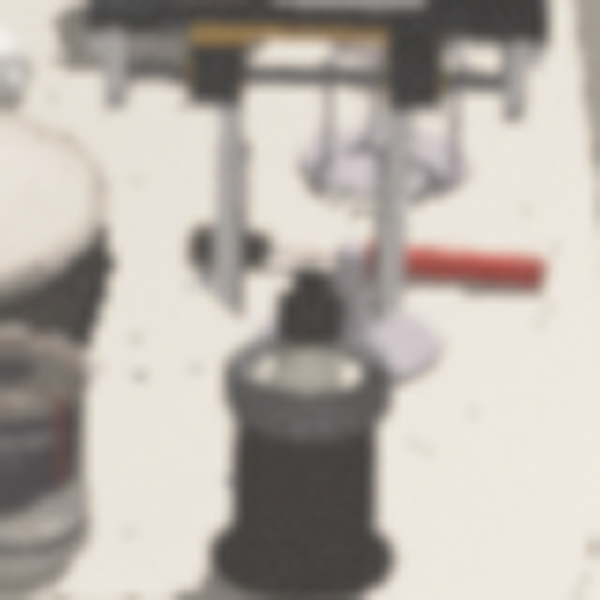

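The tips end at crop y≈312 (row 204, z≈113), with the fingers centred on the cap at column 302. I'll go down 6 mm and close.

```bash
python3 -m creep '0 0 0.07 0 0 0;0 0 0.07 0 0 0;0 0 0 0 0 0' 0.45 10 >/dev/null; python3 st.py
python3 -m creep '0 0 0 0 0 0;0 0 0 0 0 0;0 0 0 0 0 0;0 0 0 0 0 0;0 0 0 0 0 0;0 0 0 0 0 0' 0.9 10 >/dev/null; python3 st.py
python3 -m creep '0 0 -0.1 0 0 0;0 0 -0.2 0 0 0;0 0 -0.4 0 0 0;0 0 -0.4 0 0 0;0 0 0 0 0 0;0 0 0 0 0 0' >/dev/null; python3 st.py; python3 tip.py pics/s5.png | tail -1
```

```text
t 6.5 pos [481.77  44.11  78.08] rot [-3.1411 -0.      1.571 ] gap 51.62 ff 0.0 F [ 0.1 -0.  -0.2] M [-0.05  0.07  0.02]
t 7.25 pos [481.96  44.11  78.39] rot [ 3.1415 -0.      1.5711] gap 28.08 ff 10.0 F [-0.1  0.1  1.9] M [-0.12  0.08  0.02]
t 8.0 pos [481.77  44.1  122.2 ] rot [-3.1414  0.      1.5711] gap 27.82 ff 10.0 F [0.9 0.5 0.6] M [-0.06  0.08  0.06]
261 151
```

View pics/s5.png

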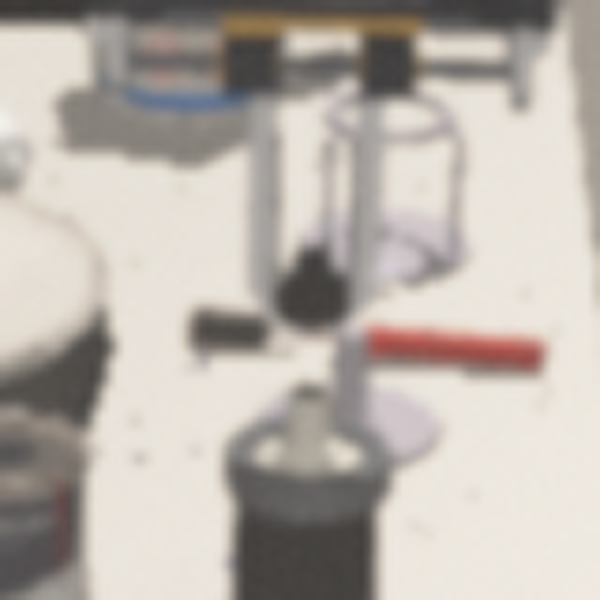

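The cap hangs between the fingers at crop (312,290), and the lid spout is left standing clear at (308,400).

```bash
python3 -m creep '0.4 -0.05 0 0 0 0;0.7 -0.05 0 0 0 0;0.75 -0.06 0 0 0 0;0.75 -0.06 0 0 0 0;0.75 -0.06 0 0 0 0;0.75 -0.06 0 0 0 0;0.75 -0.06 0 0 0 0;0.75 -0.06 0 0 0 0;0.75 -0.06 0 0 0 0;0.75 -0.06 0 0 0 0;0.75 -0.06 0 0 0 0;0.7 -0.06 0 0 0 0;0.26 0 0 0 0 0;0 0 0 0 0 0;0 0 0 0 0 0' >/dev/null; python3 st.py 454 396.5 -19.5
python3 - <<'E'
from h import *; from cell import manip
c=manip.camera("side");W=cloud(c);s=manip.read_state();print(pix(c,s["eef_pos"]+[0,0,26]),pix(c,[454,396.5,16]))
m=(abs(W[...,0]-453)<60)&(abs(W[...,1]-397)<60)&(W[...,2]>8)&(W[...,2]<22);v,u=np.where(m);print("dish u",u.min(),u.max(),"v",v.min(),v.max())
d=c["color"].astype(int).max(-1)<70; 
m=d&(abs(W[...,0]-453)<25)&(abs(W[...,1]-397)<40)&(W[...,2]>135)&(W[...,2]<185);v,u=np.where(m);print("cap u",u.min(),u.max(),"v",v.min(),v.max(),W[m].mean(0))
E
```

```text
t 9.93 pos [453.88 395.79 122.3 ] rot [-3.1414e+00  3.0000e-04  1.5704e+00] gap 27.98 ff 10.0 F [-0.4 -0.4  0.1] M [-0.05  0.05 -0.01]
units [0.019 0.004 3.545] turn [-0.0001  0.0001 -0.0001]
[311.71721557 252.75465947] [309.75202562 298.98103463]
dish u 296 325 v 292 311Traceback (most recent call last):
  File "<stdin>", line 5, in <module>
    return umr_minimum(a, axis, None, out, keepdims, initial, where)
ValueError: zero-size array to reduction operation minimum which has no identity
```

```bash
python3 -m creep '0 0 0.5 0 0 0;0 0 0.6 0 0 0;0 0 0.6 0 0 0;0 0 0.6 0 0 0;0 0 0.5 0 0 0;0 0 0.3 0 0 0;0 0 0.15 0 0 0;0 0 0.1 0 0 0;0 0 0.08 0 0 0;0 0 0.06 0 0 0;0 0 0 0 0 0;0 0 0 0 0 0' >/dev/null; python3 st.py 454 396.5 -20.6; python3 tip.py pics/s6.png | tail -1
```

```text
t 11.47 pos [453.9  396.57 -17.06] rot [ 3.1414e+00 -2.0000e-04  1.5711e+00] gap 27.9 ff 10.0 F [-0.2 -0.3 -0.7] M [-0.1   0.05 -0.01]
units [-0.002  0.003  0.088] turn [ 0.0001 -0.0001  0.0001]
269 260
```

View pics/s6.png

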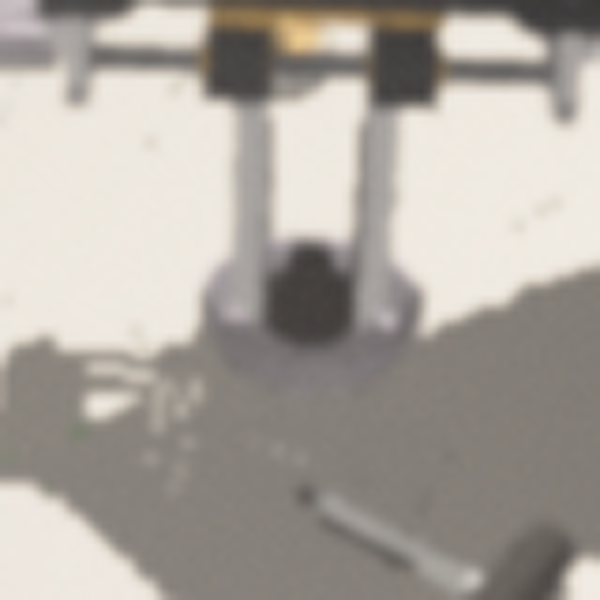

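The cap at crop (308,295) is inside the dish rim at (205–415, 290–390), centred and just above the floor. I'll creep down until contact.

```bash
for i in 1 2 3; do :; done; python3 -m creep '0 0 0.03 0 0 0;0 0 0.03 0 0 0;0 0 0.02 0 0 0;0 0 0 0 0 0' >/dev/null; python3 st.py; python3 -m creep '0 0 0.02 0 0 0;0 0 0.02 0 0 0;0 0 0 0 0 0' >/dev/null; python3 st.py
```

```text
t 12.03 pos [453.78 396.48 -20.53] rot [-3.1415e+00  1.0000e-04  1.5711e+00] gap 27.97 ff 10.0 F [ 0.4  0.3 -0.5] M [-0.06  0.03 -0.02]
t 12.4 pos [453.95 396.66 -20.99] rot [ 3.1412e+00 -3.0000e-04  1.5711e+00] gap 27.92 ff 10.0 F [-3.6 -2.8 10.2] M [-0.63  0.94 -0.01]
```

```bash
python3 -m creep '0 0 -0.02 0 0 0;0 0 0 0 0 0' >/dev/null; python3 st.py; python3 -m creep '0 0 0 0 0 0;0 0 0 0 0 0;0 0 0 0 0 0' 0.65 >/dev/null; python3 st.py; python3 -m creep '0 0 -0.2 0 0 0;0 0 -0.4 0 0 0;0 0 -0.6 0 0 0;0 0 -0.7 0 0 0;0 0 -0.8 0 0 0;0 0 -0.8 0 0 0;0 0 -0.8 0 0 0;0 0 -0.4 0 0 0;0 0 0 0 0 0' >/dev/null; python3 st.py 482 44.3 180
python3 - <<'E'
from h import *; from cell import manip
c=manip.camera("side");W=cloud(c)
m=(c["color"].astype(int).max(-1)<90)&(abs(W[...,0]-453)<25)&(abs(W[...,1]-397)<40)&(W[...,2]>5)&(W[...,2]<50);v,u=np.where(m);print("cap u",u.min(),u.max(),"v",v.min(),v.max(),W[m].mean(0),W[m].max(0),W[m].min(0))
E
```

```text
t 12.65 pos [453.91 396.59 -20.89] rot [ 3.1413e+00 -2.0000e-04  1.5711e+00] gap 27.39 ff 10.0 F [-1.9 -0.4  5.8] M [-0.31  0.42 -0.05]
t 13.03 pos [453.78 396.45 -21.44] rot [-3.1414e+00  1.0000e-04  1.5710e+00] gap 33.06 ff 0.0 F [ 0.1 -0.3 -0.5] M [-0.05  0.09  0.03]
t 14.15 pos [454.07 396.69 167.75] rot [ 3.1401e+00 -1.2000e-03  1.5711e+00] gap 32.95 ff 0.0 F [-0.5  0.1 -0.1] M [-0.07  0.09 -0.02]
units [-8.81   0.697 -0.315] turn [ 0.0005 -0.0004  0.0001]
cap u 306 313 v 295 306 [454.33869034 406.72750789  18.07025645] [463.34374048 415.03577322  30.92622022] [445.68479766 391.44027471   5.30305774]
```

```bash
python3 -m creep '-0.4 0.05 0 0 0 0;-0.7 0.05 0 0 0 0;-0.75 0.06 0 0 0 0;-0.75 0.06 0 0 0 0;-0.75 0.06 0 0 0 0;-0.75 0.06 0 0 0 0;-0.75 0.06 0 0 0 0;-0.75 0.06 0 0 0 0;-0.75 0.06 0 0 0 0;-0.75 0.06 0 0 0 0;-0.75 0.06 0 0 0 0;-0.7 0.06 0 0 0 0;-0.26 0 0 0 0 0;0 0 0 0 0 0;0 0 0 0 0 0' 0 10 >/dev/null; python3 st.py 482 44.3 46.5
```

```text
t 16.07 pos [481.73  44.7  166.55] rot [-3.1413e+00 -1.0000e-04  1.5716e+00] gap 94.16 ff 0.0 F [0.4 0.3 0.6] M [-0.08  0.05  0.02]
units [-0.01   0.008  3.001] turn [-0.0001 -0.      0.0002]
```

```bash
python3 -m creep '0 0 0.5 0 0 0;0 0 0.6 0 0 0;0 0 0.6 0 0 0;0 0 0.5 0 0 0;0 0 0.4 0 0 0;0 0 0.2 0 0 0;0 0 0.15 0 0 0;0 0 0.05 0 0 0;0 0 0 0 0 0;0 0 0 0 0 0' >/dev/null; python3 st.py
python3 -m creep '0 0 0 0 0 0;0 0 0 0 0 0;0 0 0 0 0 0;0 0 0 0 0 0;0 0 0 0 0 0;0 0 0 0 0 0' 0.5 10 >/dev/null; python3 st.py; python3 tip.py pics/s7.png|tail -1
```

```text
t 17.32 pos [482.14  44.11  47.11] rot [ 3.141e+00 -1.000e-04  1.571e+00] gap 93.81 ff 0.0 F [-0.7 -0.2  0. ] M [-0.09  0.11  0.  ]
t 18.07 pos [481.93  44.09  46.79] rot [3.1416 0.     1.5711] gap 67.92 ff 10.0 F [ 0.3 -0.2  1. ] M [-0.13  0.14  0.01]
261 173
```

View pics/s7.png

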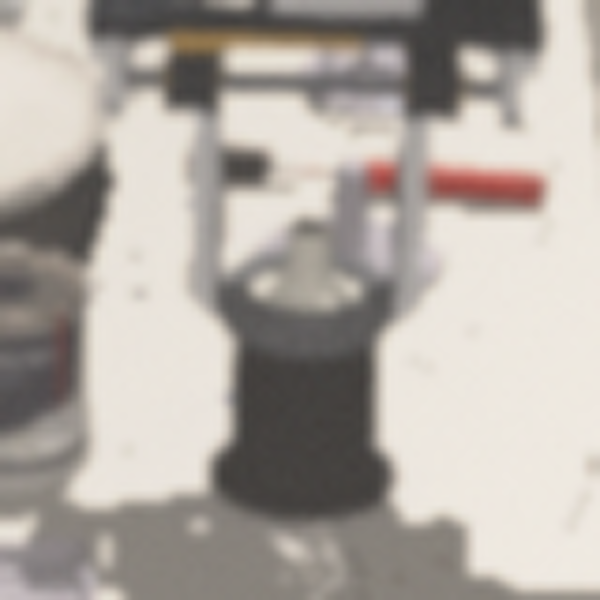

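The fingers hold the ring's sides at crop (215,310) and (400,310) with a gap of 67.9 mm. The cup stands upright and the lid spout is free at (310,250).

```bash
python3 -m creep '0 0 -0.05 0 0 0;0 0 -0.1 0 0 0;0 0 -0.2 0 0 0;0 0 -0.3 0 0 0;0 0 -0.5 0 0 0;0 0 -0.5 0 0 0;0 0 -0.35 0 0 0;0 0 0 0 0 0;0 0 0 0 0 0' >/dev/null; python3 st.py
python3 -m creep '-0.4 -0.04 0 0 0 0;-0.7 -0.07 0 0 0 0;-0.7 -0.07 0 0 0 0;-0.7 -0.07 0 0 0 0;-0.7 -0.07 0 0 0 0;-0.7 -0.07 0 0 0 0;-0.7 -0.07 0 0 0 0;-0.37 -0.01 0 0 0 0;0 0 0 0 0 0;0 0 0 0 0 0' >/dev/null; python3 st.py 463.3 -154.5 -18.5
python3 - <<'E'
from h import *; from cell import manip
c=manip.camera("side");w=manip.read_state()["eef_pos"];u,v=map(int,pix(c,w-[0,0,40]));print(u-40,v-40)
cv2.imwrite("pics/s8.png",cv2.resize(c["color"][v-40:v+40,u-40:u+40,::-1],(600,600),interpolation=cv2.INTER_CUBIC))
E
```

```text
t 19.25 pos [481.59  44.1  126.19] rot [-3.1407  0.      1.5711] gap 68.44 ff 10.0 F [ 0.3  0.5 -1.4] M [-0.11  0.06 -0.03]
t 20.5 pos [ 463.11 -154.16  126.6 ] rot [-3.1413e+00 -3.0000e-04  1.5713e+00] gap 68.06 ff 10.0 F [-0.1 -0.3 -0.4] M [-0.1   0.07 -0.03]
units [-0.009  0.006  3.628] turn [-0.0001 -0.0001  0.0002]
267 144
```

View pics/s8.png

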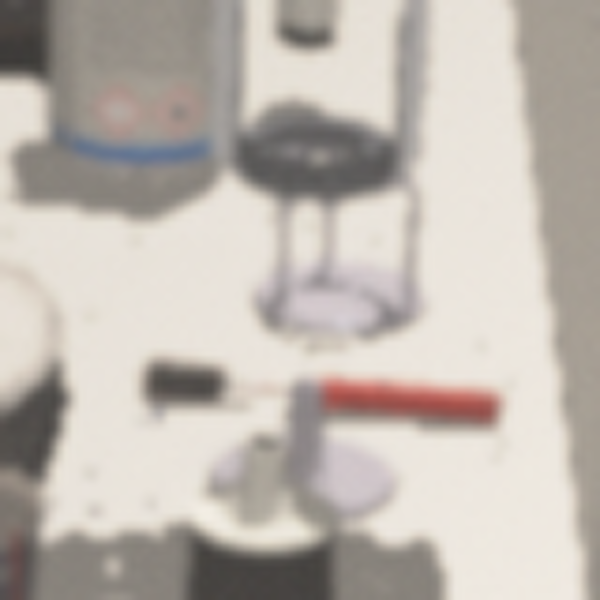

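The held ring is level at crop (318,158), and the peg top at (308,385) lies beneath it once perspective is allowed for.

```bash
python3 -m creep '0 0 0.4 0 0 0;0 0 0.4 0 0 0;0 0 0.4 0 0 0;0 0 0.4 0 0 0;0 0 0.4 0 0 0;0 0 0.4 0 0 0;0 0 0.4 0 0 0;0 0 0.3 0 0 0;0 0 0.2 0 0 0;0 0 0.15 0 0 0;0 0 0.1 0 0 0;0 0 0 0 0 0;0 0 0 0 0 0' >/dev/null; python3 st.py
python3 -m creep '0 0 0.03 0 0 0;0 0 0.02 0 0 0;0 0 0 0 0 0' >/dev/null; python3 st.py
```

```text
t 22.18 pos [ 463.36 -154.78  -14.97] rot [3.1411e+00 2.0000e-04 1.5711e+00] gap 68.37 ff 10.0 F [ 0.2 -0.2 -0.4] M [-0.09  0.04  0.04]
t 22.55 pos [ 463.12 -154.68  -17.29] rot [-3.1415 -0.      1.571 ] gap 68.2 ff 10.0 F [ 0.1  0.4 -1.2] M [-0.04  0.07  0.  ]
```

```bash
python3 -m creep '0 0 0.02 0 0 0;0 0 0.015 0 0 0;0 0 0 0 0 0' >/dev/null; python3 st.py
python3 -m creep '0 0 0.015 0 0 0;0 0 0.015 0 0 0;0 0 0 0 0 0' >/dev/null; python3 st.py
```

```text
t 22.93 pos [ 463.14 -154.7   -18.71] rot [-3.1415 -0.      1.571 ] gap 68.37 ff 10.0 F [-0.5 -0.9 -0.2] M [-0.07  0.05 -0.05]
t 23.3 pos [ 463.24 -154.73  -19.38] rot [3.1415e+00 1.0000e-04 1.5711e+00] gap 68.29 ff 10.0 F [-2.6  1.7  7.9] M [ 0.13  0.68 -0.03]
```

```bash
python3 -m creep '0 0 0 0 0 0;0 0 0 0 0 0;0 0 0 0 0 0;0 0 0 0 0 0' 0.14 >/dev/null; python3 st.py; python3 -m creep '0 0 -0.2 0 0 0;0 0 -0.5 0 0 0;0 0 -0.7 0 0 0;0 0 -0.7 0 0 0;0 0 -0.7 0 0 0;0 0 -0.7 0 0 0;0 0 -0.3 0 0 0;0 0 0 0 0 0' >/dev/null
python3 -m creep '0.4 0.04 0 0 0 0;0.7 0.07 0 0 0 0;0.7 0.07 0 0 0 0;0.7 0.07 0 0 0 0;0.7 0.07 0 0 0 0;0.7 0.07 0 0 0 0;0.7 0.07 0 0 0 0;0.37 0.01 0 0 0 0;0 0 0 0 0 0;0 0 0 0 0 0' 0.55 >/dev/null; python3 st.py 482 44.3 67
python3 - <<'E'
from h import *; from cell import manip
c=manip.camera("side");W=cloud(c)
p=W[(np.hypot(W[...,0]-463,W[...,1]+154)<42)&(W[...,2]>12)&(W[...,2]<34)]
print("ring on peg",p.min(0),p.max(0))
t=manip.camera("top");cv2.imwrite("pics/t9.png",cv2.resize(np.vstack([t["color"][190:290,200:400,::-1],c["color"][160:260,230:430,::-1]]),(600,600),interpolation=cv2.INTER_CUBIC))
E
```

```text
t 23.8 pos [ 463.14 -154.71  -19.9 ] rot [-3.1415  0.      1.5711] gap 80.94 ff 0.0 F [-0.9  0.1 -0.2] M [-0.03  0.13  0.01]
t 26.05 pos [481.76  43.61 131.93] rot [-3.1412e+00  1.0000e-04  1.5707e+00] gap 42.33 ff 0.0 F [0.9 0.1 0.1] M [-0.1  -0.   -0.01]
units [0.017 0.007 1.623] turn [-0.0001  0.     -0.    ]
ring on peg [ 429.37978442 -184.29954494   12.35456943] [ 494.13320541 -112.75658158   33.0601161 ]
```

View pics/t9.png

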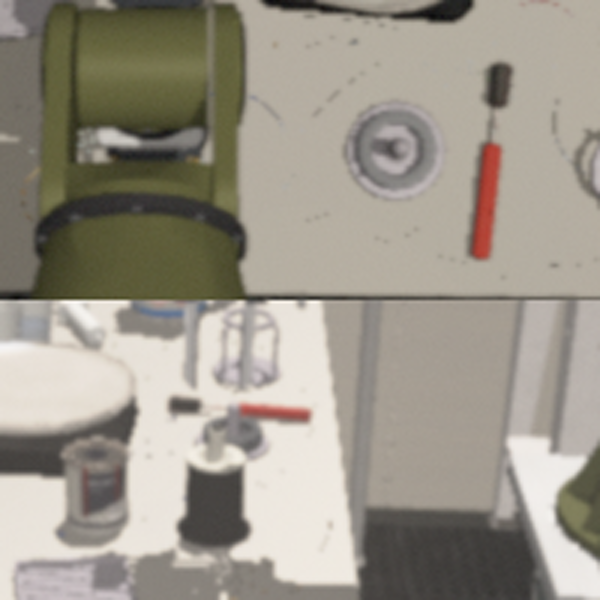

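In the top half, the ring lies around the peg at (397,148), concentric with the base. The lower half shows the lid spout at (215,435), uncovered on the cup.

```bash
python3 -m creep '0.017 0.007 0.4 0 0 0;0 0 0.4 0 0 0;0 0 0.4 0 0 0;0 0 0.25 0 0 0;0 0 0.1 0 0 0;0 0 0.04 0 0 0;0 0 0 0 0 0;0 0 0 0 0 0' 0.55 15 >/dev/null; python3 st.py
python3 -m creep '0 0 0 0 0 0;0 0 0 0 0 0;0 0 0 0 0 0;0 0 0 0 0 0;0 0 0 0 0 0;0 0 0 0 0 0' 1 15 >/dev/null; python3 st.py
```

```text
t 27.15 pos [482.41  44.8   68.89] rot [3.141  0.     1.5711] gap 42.33 ff 0.0 F [-0.3 -1.2 -0.4] M [-0.06  0.05 -0.02]
t 27.9 pos [482.2   44.77  68.56] rot [-3.1416  0.      1.5711] gap 17.24 ff 15.0 F [0.2 0.2 1.3] M [-0.11  0.12  0.05]
```

```bash
python3 -m creep '0 0 -0.05 0 0 0;0 0 -0.1 0 0 0;0 0 -0.2 0 0 0;0 0 -0.3 0 0 0;0 0 -0.4 0 0 0;0 0 -0.4 0 0 0;0 0 -0.4 0 0 0;0 0 -0.3 0 0 0;0 0 0 0 0 0;0 0 0 0 0 0' >/dev/null; python3 st.py
cat > ann.py <<'E'
from h import *; from cell import manip
from scipy.optimize import minimize
def fit(P,a,b,x0):
    def f(c):
        r=np.hypot(P[:,0]-c[0],P[:,1]-c[1]); d=np.clip(a-r,0,None)+np.clip(r-b,0,None); return np.minimum(d,8).mean()+.02*np.abs(r-(a+b)/2).mean()
    return minimize(f,x0,method="Nelder-Mead")
for n in("top","side"):
    C=[manip.camera(n) for _ in range(4)]
    P=np.concatenate([cloud(c).reshape(-1,3) for c in C])
    for nm,ctr,rr,z0,z1,a,b in(("stand",(446.4,-367),40,70,81,26,33),("ring",(463,-154.6),40,18,27,22,34)):
        p=P[(np.hypot(P[:,0]-ctr[0],P[:,1]-ctr[1])<rr)&(P[:,2]>z0)&(P[:,2]<z1)]
        if len(p)<50: print(n,nm,len(p));continue
        o=fit(p,a,b,ctr); r=np.hypot(*(p[:,:2]-o.x).T); q=p[(r>a-3)&(r<b+3)]; print(n,nm,len(p),o.x.round(1),round(o.fun,2),"z",np.median(q[:,2]).round(1),"mean",q.mean(0).round(1))
E
python3 ann.py
```

```text
t 29.15 pos [481.95  44.8  154.08] rot [-3.1408  0.      1.5711] gap 16.66 ff 15.0 F [ 0.1 -0.5 -0.7] M [-0.06  0.02  0.  ]
top stand 861 [ 446.1 -366.4] 0.13 z 74.7 mean [ 446.1 -366.2   74.8]
top ring 1113 [ 463.4 -154.3] 0.17 z 21.8 mean [ 463.  -153.5   22. ]
side stand 133 [ 443.9 -362.5] 0.64 z 73.1 mean [ 437.6 -363.7   73. ]
side ring 183 [ 461.7 -150.2] 0.83 z 20.2 mean [ 445.8 -143.1   20.5]
```

```bash
python3 -m creep '-0.3 -0.03 0 0 0 0;-0.6 -0.05 0 0 0 0;-0.75 -0.06 0 0 0 0;-0.75 -0.06 0 0 0 0;-0.75 -0.06 0 0 0 0;-0.75 -0.06 0 0 0 0;-0.75 -0.06 0 0 0 0;-0.75 -0.07 0 0 0 0;-0.75 -0.07 0 0 0 0;-0.75 -0.07 0 0 0 0;-0.75 -0.07 0 0 0 0;-0.75 -0.07 0 0 0 0;-0.75 -0.07 0 0 0 0;-0.75 -0.07 0 0 0 0;-0.37 -0.01 0 0 0 0;0 0 0 0 0 0;0 0 0 0 0 0;0 0 0 0 0 0' >/dev/null; python3 st.py 446.3 -366 64.5
python3 - <<'E'
from h import *; from cell import manip
c=manip.camera("side");w=manip.read_state()["eef_pos"];u,v=map(int,pix(c,w-[0,0,30]));print(u-40,v-40)
print(pix(c,w+[0,0,11.4]),pix(c,[446.3,-366,75]))
cv2.imwrite("pics/s10.png",cv2.resize(c["color"][v-40:v+40,u-40:u+40,::-1],(600,600),interpolation=cv2.INTER_CUBIC))
E
```

```text
t 31.8 pos [ 447.35 -365.29  154.71] rot [3.1415 0.     1.572 ] gap 16.73 ff 15.0 F [0.4 0.3 0. ] M [-0.09  0.04  0.02]
units [-0.018 -0.027  2.255] turn [0.     0.     0.0004]
272 112
[313.01154718 141.71389924] [312.36571342 165.00197751]
```

View pics/s10.png

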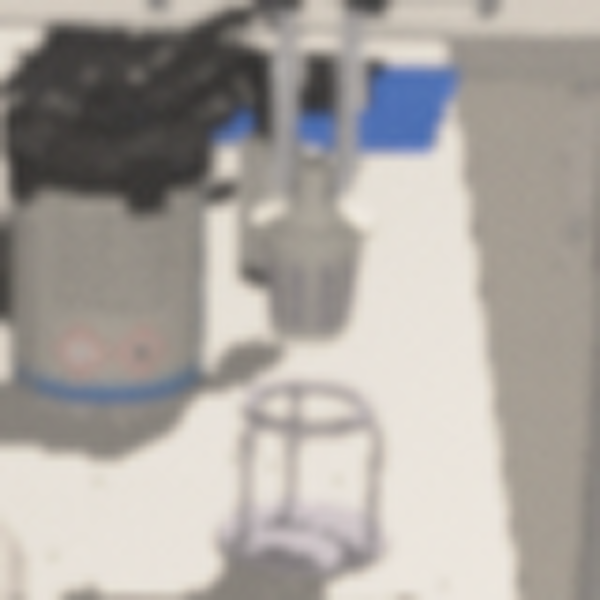

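The lid hangs straight at crop (313,228), and the stand ring is below at (311,410). Both lie within about 1 px of their predicted pixels.

```bash
python3 -m creep '-0.018 -0.027 0.3 0 0 0;0 0 0.3 0 0 0;0 0 0.2 0 0 0;0 0 0.15 0 0 0;0 0 0.15 0 0 0;0 0 0 0 0 0;0 0 0 0 0 0' >/dev/null; python3 st.py 446.3 -366 64.5
python3 -m creep '0 0 0.15 0 0 0;0 0 0.15 0 0 0;0 0 0.15 0 0 0;0 0 0.1 0 0 0;0 0 0 0 0 0' >/dev/null; python3 st.py 446.3 -366 64.5
```

```text
t 32.73 pos [ 446.12 -366.85  110.82] rot [3.1413e+00 3.0000e-04 1.5711e+00] gap 16.76 ff 15.0 F [-0.1 -0.1  0. ] M [-0.06  0.05 -0.  ]
units [0.022 0.004 1.158] turn [0.0001 0.0001 0.0001]
t 33.35 pos [ 445.91 -366.65   88.18] rot [-3.1412e+00 -4.0000e-04  1.5710e+00] gap 16.91 ff 15.0 F [ 0.5 -0.8 -0.2] M [-0.04  0.03  0.04]
units [0.016 0.01  0.592] turn [-0.0001 -0.0001  0.0001]
```

```bash
python3 -m creep '0.015 0.008 0.1 0 0 0;0 0 0.1 0 0 0;0 0 0 0 0 0' >/dev/null; python3 st.py
python3 -m creep '0 0 0.08 0 0 0;0 0 0.08 0 0 0;0 0 0 0 0 0' >/dev/null; python3 st.py 446.3 -366 64
```

```text
t 33.73 pos [ 446.23 -365.99   80.2 ] rot [-3.1412e+00 -4.0000e-04  1.5711e+00] gap 17.06 ff 15.0 F [ 0.  -0.9 -0.5] M [-0.04  0.06 -0.06]
t 34.1 pos [ 446.21 -366.05   73.81] rot [-3.1412e+00 -4.0000e-04  1.5710e+00] gap 16.41 ff 15.0 F [ 0.2  0.3 -0.9] M [-0.13  0.02  0.02]
units [0.001 0.002 0.245] turn [-0.0001 -0.0001  0.0001]
```

```bash
python3 -m creep '0 0 0.06 0 0 0;0 0 0.06 0 0 0;0 0 0 0 0 0' >/dev/null; python3 st.py
python3 -m creep '0 0 0.04 0 0 0;0 0 0.03 0 0 0;0 0 0 0 0 0' >/dev/null; python3 st.py 446.3 -366 64
```

```text
t 34.48 pos [ 446.24 -366.07   69.09] rot [-3.1413e+00 -3.0000e-04  1.5710e+00] gap 16.73 ff 15.0 F [-0.1  0.6 -0.6] M [-0.11  0.09 -0.07]
t 34.85 pos [ 446.3  -366.11   66.45] rot [-3.1414e+00 -1.0000e-04  1.5711e+00] gap 16.87 ff 15.0 F [ 0.5  0.  -0.9] M [-0.06  0.06 -0.04]
units [0.003 0.    0.061] turn [-0.     -0.      0.0001]
```

Sliding in without side force. The last few millimetres remain.

```bash
python3 -m creep '0 0 0.03 0 0 0;0 0 0.02 0 0 0;0 0 0 0 0 0' >/dev/null; python3 st.py
python3 -m creep '0 0 0.02 0 0 0;0 0 0.015 0 0 0;0 0 0 0 0 0' >/dev/null; python3 st.py 446.3 -366 64
```

```text
t 35.23 pos [ 446.32 -366.12   64.47] rot [-3.1415e+00 -1.0000e-04  1.5711e+00] gap 16.74 ff 15.0 F [ 0.3 -0.2  0.5] M [-0.02  0.07 -0.04]
t 35.6 pos [ 446.35 -366.17   63.45] rot [3.1415e+00 1.0000e-04 1.5710e+00] gap 16.49 ff 15.0 F [-1.8  1.1  5.1] M [ 0.2   0.44 -0.03]
units [ 0.004 -0.001 -0.014] turn [0.     0.     0.0001]
```

Contact came at the predicted height (63.5 against 63.6), so the flange is home. Releasing.

```bash
python3 -m creep '0 0 0 0 0 0;0 0 0 0 0 0;0 0 0 0 0 0;0 0 0 0 0 0' 0.6 >/dev/null; python3 st.py; python3 -m creep '0 0 -0.2 0 0 0;0 0 -0.4 0 0 0;0 0 -0.6 0 0 0;0 0 -0.6 0 0 0;0 0 -0.5 0 0 0;0 0 0 0 0 0;0 0 0 0 0 0' >/dev/null
python3 -m creep '0.3 0.03 0 0 0 0;0.6 0.05 0 0 0 0;0.75 0.06 0 0 0 0;0.75 0.06 0 0 0 0;0.75 0.06 0 0 0 0;0.75 0.06 0 0 0 0;0.75 0.06 0 0 0 0;0.75 0.07 0 0 0 0;0.75 0.07 0 0 0 0;0.75 0.07 0 0 0 0;0.75 0.07 0 0 0 0;0.75 0.07 0 0 0 0;0.75 0.07 0 0 0 0;0.75 0.07 0 0 0 0;0.37 0.01 0 0 0 0;0 0 0 0 0 0;0 0 0 0 0 0' 0.1 >/dev/null; python3 st.py 482 44.5 30.5
python3 - <<'E'
from h import *; from cell import manip
t=manip.camera("top");W=cloud(t)
p=W[(np.hypot(W[...,0]-446,W[...,1]+366)<40)&(W[...,2]>70)&(W[...,2]<84)];print("flange",len(p),np.percentile(p,[10,50,90],axis=0).round(1))
q=W[(np.hypot(W[...,0]-446,W[...,1]+366)<40)];q=q[q[:,2]>100];print("spout",len(q),q.mean(0),q.max(0))
c=manip.camera("side");W=cloud(c)
cv2.imwrite("pics/t11.png",cv2.resize(np.vstack([t["color"][210:280,350:490,::-1],c["color"][140:210,240:380,::-1]]),(600,600),interpolation=cv2.INTER_CUBIC))
E
```

```text
t 36.1 pos [ 446.34 -366.13   63.08] rot [-3.1416e+00 -1.0000e-04  1.5711e+00] gap 37.92 ff 0.0 F [ 0.1 -0.2  0. ] M [-0.07  0.02 -0.  ]
t 39.1 pos [481.31  44.02 155.02] rot [-3.1414e+00  2.0000e-04  1.5706e+00] gap 84.99 ff 0.0 F [ 0.2  0.  -0.2] M [-0.11  0.02  0.01]
units [0.013 0.018 3.113] turn [-0.0001  0.0001 -0.0001]
flange 452 [[ 421.5 -389.4   73.7]
 [ 445.3 -363.5   78.5]
 [ 470.  -342.    82.1]]
spout 46 [ 446.38138895 -365.5389451   108.36878353] [ 453.7229429  -357.47086398  115.92938489]
```

View pics/t11.png

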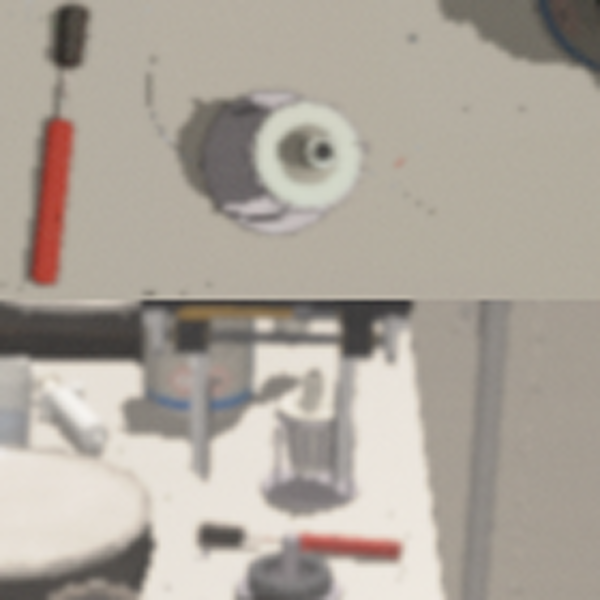

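The lid's flange is flat and concentric on the stand ring (top half, 310,152), and in the side half it hangs upright at (312,420).

```bash
python3 -m creep '0.013 0.018 0.4 0 0 0;0 0 0.6 0 0 0;0 0 0.6 0 0 0;0 0 0.5 0 0 0;0 0 0.4 0 0 0;0 0 0.3 0 0 0;0 0 0.2 0 0 0;0 0 0.1 0 0 0;0 0 0 0 0 0;0 0 0 0 0 0' 0.1 20 >/dev/null; python3 st.py
python3 -m creep '0 0 0 0 0 0;0 0 0 0 0 0;0 0 0 0 0 0;0 0 0 0 0 0;0 0 0 0 0 0;0 0 0 0 0 0' 0.6 20 >/dev/null; python3 st.py
python3 -m creep '0 0 -0.05 0 0 0;0 0 -0.1 0 0 0;0 0 -0.2 0 0 0;0 0 -0.35 0 0 0;0 0 -0.4 0 0 0;0 0 -0.3 0 0 0;0 0 -0.1 0 0 0;0 0 0 0 0 0' >/dev/null; python3 st.py 610.5 187 11
```

```text
t 40.45 pos [482.41  45.18  31.54] rot [3.1409 0.     1.5711] gap 84.46 ff 0.0 F [0.3 0.  1. ] M [-0.12  0.07  0.01]
t 41.2 pos [482.09  45.17  31.17] rot [-3.1414 -0.      1.571 ] gap 57.81 ff 20.0 F [-0.8 -1.   1.1] M [-0.04  0.26  0.01]
t 42.2 pos [482.15  45.18  91.23] rot [ 3.1414 -0.      1.571 ] gap 57.79 ff 20.0 F [-0.9  0.4 -1.6] M [-0.06  0.03 -0.  ]
units [3.545 3.209 2.006] turn [ 0.0001 -0.      0.0001]
```

```bash
python3 -m creep '0.15 0.12 0 0 0 0;0.3 0.28 0 0 0 0;0.4 0.36 0 0 0 0;0.4 0.36 0 0 0 0;0.4 0.36 0 0 0 0;0.4 0.36 0 0 0 0;0.4 0.36 0 0 0 0;0.4 0.36 0 0 0 0;0.4 0.36 0 0 0 0;0.2 0.2 0 0 0 0;0.1 0.09 0 0 0 0;0 0 0 0 0 0;0 0 0 0 0 0' >/dev/null; python3 st.py 610.5 187.3 39
python3 - <<'E'
from h import *; from cell import manip
c=manip.camera("side");w=manip.read_state()["eef_pos"];u,v=map(int,pix(c,w-[0,0,45]));print(u-40,v-40,pix(c,[610.5,187.3,13]))
W=cloud(c);p=W[(np.abs(W[...,0]-610)<75)&(np.abs(W[...,1]-187)<75)&(W[...,2]>10)&(W[...,2]<16)];print(p.min(0),p.max(0))
cv2.imwrite("pics/s12.png",cv2.resize(c["color"][v-40:v+40,u-40:u+40,::-1],(600,600),interpolation=cv2.INTER_CUBIC))
E
```

```text
t 43.83 pos [610.36 186.91  91.24] rot [3.1416 0.     1.5708] gap 57.89 ff 20.0 F [ 0.4  0.8 -0.7] M [-0.06  0.04 -0.01]
units [0.01  0.003 1.306] turn [ 0.  0. -0.]
214 204 [254.71324382 254.351566  ]
[547.26799116 127.79631107  10.02899584] [672.32784663 255.87832322  15.32936132]
```

View pics/s12.png

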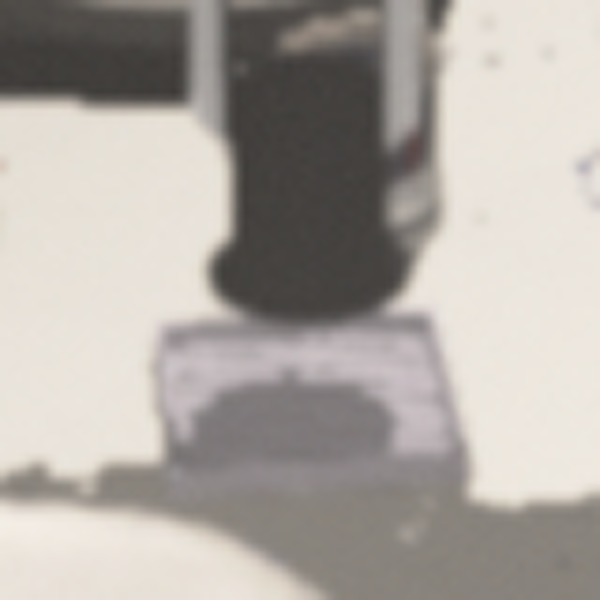

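The cup hangs upright with its foot at crop (310,280), above the tray whose centre is at about (313,395). The 54 mm descent will land it in the centre.

```bash
python3 -m creep '0 0 0.3 0 0 0;0 0 0.3 0 0 0;0 0 0.3 0 0 0;0 0 0.2 0 0 0;0 0 0.1 0 0 0;0 0 0.08 0 0 0;0 0 0.03 0 0 0;0 0 0 0 0 0;0 0 0 0 0 0' >/dev/null; python3 st.py
python3 -m creep '0 0 0.02 0 0 0;0 0 0.02 0 0 0;0 0 0 0 0 0' >/dev/null; python3 st.py 610.5 187.3 36.7
```

```text
t 45.0 pos [610.63 187.28  38.99] rot [ 3.1412e+00 -1.0000e-04  1.5711e+00] gap 57.47 ff 20.0 F [-0.2  0.2 -0.5] M [-0.08  0.06  0.04]
t 45.38 pos [610.45 187.22  37.04] rot [-3.1414e+00  1.0000e-04  1.5711e+00] gap 58.1 ff 20.0 F [-0.6 -0.4 -1.1] M [-0.06  0.07  0.03]
units [0.002 0.001 0.009] turn [-0.0001  0.      0.0001]
```

```bash
python3 -m creep '0 0 0.015 0 0 0;0 0 0.015 0 0 0;0 0 0 0 0 0' >/dev/null; python3 st.py
```

```text
t 45.75 pos [610.57 187.29  36.65] rot [ 3.1413e+00 -1.0000e-04  1.5712e+00] gap 58.25 ff 20.0 F [-4.  -0.8  5.7] M [-0.22  0.77 -0.01]
```

Contact at the expected height. I'll release, retreat and look.

```bash
python3 -m creep '0 0 0 0 0 0;0 0 0 0 0 0;0 0 0 0 0 0;0 0 0 0 0 0' 0.15 >/dev/null; python3 st.py; python3 -m creep '0 0 -0.2 0 0 0;0 0 -0.4 0 0 0;0 0 -0.6 0 0 0;0 0 -0.7 0 0 0;0 0 -0.7 0 0 0;0 0 -0.7 0 0 0;0 0 -0.5 0 0 0;0 0 0 0 0 0' >/dev/null
python3 -m creep '0 -0.4 0 0 0 0;0 -0.6 0 0 0 0;0 -0.6 0 0 0 0;0 -0.6 0 0 0 0;0 -0.6 0 0 0 0;0 -0.6 0 0 0 0;0 -0.6 0 0 0 0;0 -0.4 0 0 0 0;0 0 0 0 0 0;0 0 0 0 0 0' >/dev/null; python3 st.py
python3 - <<'E'
from h import *; from cell import manip
t=manip.camera("top");c=manip.camera("side")
W=cloud(c);p=W[(np.hypot(W[...,0]-610,W[...,1]-187)<50)&(W[...,2]>20)&(W[...,2]<100)];print(p.min(0),p.max(0))
for n,x,y in(("tin",601,34),("air",461,230)):
  for lab,d in(("now",c),("then",np.load("pics/side0.npz"))):
    w=cloud(d);q=w[(np.hypot(w[...,0]-x,w[...,1]-y)<45)&(w[...,2]>12)&(w[...,2]<85)];print(n,lab,len(q),q.mean(0).round(1))
cv2.imwrite("pics/end.png",np.hstack([cv2.resize(t["color"][140:290,80:280,::-1],(400,300)),cv2.resize(c["color"][140:340,200:400,::-1],(400,300))]))
E
```

```text
t 46.25 pos [610.52 187.19  35.88] rot [-3.1416e+00  1.0000e-04  1.5710e+00] gap 79.92 ff 0.0 F [-0.8  0.2  0.5] M [-0.11  0.07  0.05]
t 48.5 pos [434.9  187.14 187.79] rot [-3.1415e+00  1.0000e-04  1.5710e+00] gap 80.07 ff 0.0 F [-0.3 -0.1  0.3] M [-0.1   0.09  0.  ]
[580.44775556 157.13495092  20.06062987] [638.63644981 223.6895564   87.25312153]
tin now 486 [599.1  49.2  57.9]
tin then 556 [600.3  51.4  53.4]
air now 62 [461.9 234.4  15.7]
air then 61 [460.  235.5  15.9]
```

View pics/end.png

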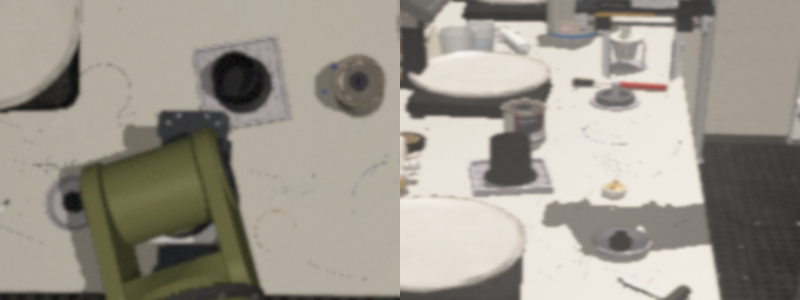

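The cup stands upright within the tray at (240,82) in the top half. In the side half, the cap is in the dish (620,240), the ring on the peg (615,97), the lid in the stand (627,45), and the tin and air cap have not moved. Handing in.

```bash
python3 -c "
from cell import manip
print(manip.sign_off())"
```

```text
the job is handed in; nothing more can be done
None
```

The cup is apart and handed in at about 49 s: cap in the dish, ring flat over the peg, lid home in the stand and cup upright in the tray, with the tin and air cap still in place.

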